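Find the softest shock mount and push down its reject tag

ROBOT

A 7-joint arm with a two-finger parallel gripper is mounted at the origin on the work surface. World frame = base frame: x ahead of the robot, y to its left, z up, the work surface at z = 0. Lengths are in m, angles in degrees, forces in N, time in s.
With the tool pointing down it reaches from about 0.425 to 0.875 m from the base axis. Payload 4.7 kg.
Tool frame: the origin (TCP) lies on the centre line of the jaws, within the pads' length; the fingertips stand 11 mm ahead of it and the grasp point (between the pads) lies 8 mm behind it; z points along the fingers, y is the direction in which the jaws open and shut (so a half turn about z gives the same grasp; the last joint's range is limited). The gripper opens to 87 mm and grips with 3 to 60 N. Pads are 19 mm wide; open, the fingers measure 117 mm over their backs; the gripper's body (75 mm by 190 mm) begins 51 mm behind the grasp point.
Start: joints at [74.605, 18.392, -4.016, 83.108, 1.295, 78.541, -3.26], TCP at [0.181, -0.624, 0.234] pointing down, gripper open.
Joint ranges: [-163.93, 163.93], [-17.29, 119.83], [-79.2, 71.16], [3.27, 140.29], [-89.18, 269.18], [5.43, 117.66], [-154.24, 154.24]. Speed limits (degrees/s): [147.25, 147.25, 180, 180, 180, 180, 180].

INTERFACE

Orientations are given as [roll, pitch, yaw] about the fixed x, y, z axes, in that order (R = Rz(yaw) Ry(pitch) Rx(roll)).
In Python, from cell import env gives the robot as it stands.
- The arm moves only by the tool servo_tool, never from a script. Its argument "moves" is text: rows parted by semicolons, each of 7 numbers parted by spaces: the shift along the tool's x, y, z as a fraction of full scale, then the turn, a rotation vector about the tool's x, y, z as a fraction of full scale, then the gripper's target within -1 to 1 (shut at 1, half-way at 0, fully open at -1). A call has 1 to 20 rows; each row shifts and turns the pose as measured when the row begins, along the tool's axes as they then stand; what a row does not reach is not made up. Full scale, the value 1, is 1000 mm for a shift and 0.5 rad for a turn. A row lasts 1/12 s, in which the tool goes at most 41.7 mm and 7.16 degrees, less where a joint would pass 70% of its speed; a pose out of reach is approached as far as the arm can. A call with a number of a shift or a turn outside -1 to 1 is refused whole. A call with a gripper value outside its range is refused whole. The fingers move at their own pace and stop on an object; "squeeze" is the grip in N (left out, the last holds). Time passes only in rows, so rows that do not move let the fingers close. It gives the time, the measured TCP pose, the force and the opening at its end, in the units of the state.
- env.get_obs(): the state, without advancing time (a new reading comes with each control period).
- env.read_camera(name): name is "side" or "top"; returns a dict with "img" (480x640x3 uint8, red, green, blue), "range_z" (480x640 float32, m along the optical axis (not along the pixel's ray), 0 where there is no reading), "mtx" (3x3 intrinsics, pixels), "T" (4x4, takes a point from camera to world coordinates). Camera axes: x right, y up, looking along -z (the intrinsics and any distortion apply to the point x, -y, -z); pixel columns grow to the right and rows downward; lengths in m; the calibration is good to about 2 mm. A picture is of the moment at which its call begins.
- env.sign_off(): hands the job in, once; it reports no verdict.
The state is a dict: "time_s": time; "qpos": joint angles; "joint_velocities": joint speeds; "effort": joint torques, N m; "tool_pos": TCP position; "tool_rot": TCP orientation; "force": force on the tool from outside, world axes, zero at the start; "wrist_torque": the same for the moment, N m; "grip_width": finger opening in m.
Only numpy, scipy, OpenCV 4.12 (cv2) and the standard library are available. Lean on these libraries where they do the work, as an engineer would, in place of code of your own. Each camera call takes 0.05 s, during which the arm holds its last target.

TASK

Check the three shock mounts standing in their test stations: working from the robot's left (+y) to its right, gently press each round rubber pad about a centimetre down with the fingertips, hold it for a moment and let it come back up. Then push the reject tag of the station whose mount has the softest spring fully down until its head rests on the post, and leave the other two tags up. Only press from above: do not grip or lift the mounts, keep them in their nests, and leave the things around them alone.

Things in the scene. Friction and masses are not known exactly. Their poses are not given: they have to be found in the camera images.
- station_left: the robot's left (+y) one of three like test stations, fixed to the bench: plate 150 (own x) x 70 x 20 mm high. Origin under its centre; own x points away from the robot, turned up to 0.4 rad. In a nest at own x -35 mm stands a loose shock mount: steel foot 56 mm across, spring, round rubber pad. At own x +45 mm a grey post 26 x 40 mm, top 75 mm above the bench, holds the reject tag
- pad_left (a point): centre of the top of the left pad when up, 85 mm above the bench; stays there when the pad is pressed. Pad: rubber disc 50 mm across, 12 mm thick, sinks up to 16 mm and springs back. Force grows steadily with travel: the softest spring needs about 3.5 N at 10 mm, the others 7 and 10.5 N, in any order of places
- tag_left (a joint): how far the left station's reject tag is pushed down, m: 0 to 0.003 at the start (up), 0.020 fully down, head resting on the post. Stiff slide (about 2 N), stays where it is left
- tag_left_top (a point): centre of the flat top of the left station's reject tag: grey plastic T, head 16 (station's x) x 32 (station's y) x 9 mm, top 104 mm above the bench when right up, 84 mm when fully down; moves with the tag; 80 mm from the pad's centre
- station_middle: the middle one of three like test stations, fixed to the bench: plate 150 (own x) x 70 x 20 mm high. Origin under its centre; own x points away from the robot, turned up to 0.4 rad. In a nest at own x -35 mm stands a loose shock mount: steel foot 56 mm across, spring, round rubber pad. At own x +45 mm a grey post 26 x 40 mm, top 75 mm above the bench, holds the reject tag
- pad_middle (a point): centre of the top of the middle pad when up, 85 mm above the bench; stays there when the pad is pressed. Pad: rubber disc 50 mm across, 12 mm thick, sinks up to 16 mm and springs back. Force grows steadily with travel: the softest spring needs about 3.5 N at 10 mm, the others 7 and 10.5 N, in any order of places
- tag_middle (a joint): how far the middle station's reject tag is pushed down, m: 0 to 0.003 at the start (up), 0.020 fully down, head resting on the post. Stiff slide (about 2 N), stays where it is left
- tag_middle_top (a point): centre of the flat top of the middle station's reject tag: grey plastic T, head 16 (station's x) x 32 (station's y) x 9 mm, top 104 mm above the bench when right up, 84 mm when fully down; moves with the tag; 80 mm from the pad's centre
- station_right: the robot's right (-y) one of three like test stations, fixed to the bench: plate 150 (own x) x 70 x 20 mm high. Origin under its centre; own x points away from the robot, turned up to 0.4 rad. In a nest at own x -35 mm stands a loose shock mount: steel foot 56 mm across, spring, round rubber pad. At own x +45 mm a grey post 26 x 40 mm, top 75 mm above the bench, holds the reject tag
- pad_right (a point): centre of the top of the right pad when up, 85 mm above the bench; stays there when the pad is pressed. Pad: rubber disc 50 mm across, 12 mm thick, sinks up to 16 mm and springs back. Force grows steadily with travel: the softest spring needs about 3.5 N at 10 mm, the others 7 and 10.5 N, in any order of places
- tag_right (a joint): how far the right station's reject tag is pushed down, m: 0 to 0.003 at the start (up), 0.020 fully down, head resting on the post. Stiff slide (about 2 N), stays where it is left
- tag_right_top (a point): centre of the flat top of the right station's reject tag: grey plastic T, head 16 (station's x) x 32 (station's y) x 9 mm, top 104 mm above the bench when right up, 84 mm when fully down; moves with the tag; 80 mm from the pad's centre
- spring_1 (a joint): how far the pad of shock mount 1 is pressed down, m: 0 up, 0.016 at the stop. The mounts stand in the stations in any order, so this number does not tell the place
- spring_2 (a joint): how far the pad of shock mount 2 is pressed down, m: 0 up, 0.016 at the stop. The mounts stand in the stations in any order, so this number does not tell the place
- spring_3 (a joint): how far the pad of shock mount 3 is pressed down, m: 0 up, 0.016 at the stop. The mounts stand in the stations in any order, so this number does not tell the place
- spacer: black rubber ring lying on the bench, 32 mm across, 10 mm high, between the stations; origin at the centre of its underside; to be left alone
- standoff: upright brass pillar, 16 mm across, 30 mm high, between the stations; origin at the centre of its underside; to be left alone
- cover: black plastic device cover, 120 x 120 x 34 mm, beyond the stations; origin at the centre of its underside; to be left alone
- board: green circuit board, 75 x 55 mm, 16 mm high with its connector, beyond the stations; origin at the centre of its underside; to be left alone
- screwdriver: screwdriver lying beyond the stations; loose; to be left alone
- jar: closed glass jar, 60 mm across, 70 mm high, to the robot's right of the stations; origin at the centre of its underside; to be left alone
- dish: open steel dish, 90 mm across, 30 mm high, to the robot's left of the stations; origin at the centre of its underside; to be left alone
Not all that is in view belongs to the job. What is shaped like the part that bears spring_3 but yellow is not meant.

How it is judged (in metres and radians):
On the way, in this order (a step that is already met when the one before it is completed fails the run):
1. the robot's left-hand pad is pressed at least 6 mm down for 0.2 s while the other two pads are up (((horizontal distance between spring_1 and pad_left below 0.02 m and value of joint spring_1 above 0.006 m and value of joint each of spring_2, spring_3 below 0.003 m) or (horizontal distance between spring_2 and pad_left below 0.02 m and value of joint spring_2 above 0.006 m and value of joint each of spring_1, spring_3 below 0.003 m) or (horizontal distance between spring_3 and pad_left below 0.02 m and value of joint spring_3 above 0.006 m and value of joint each of spring_1, spring_2 below 0.003 m))), for 0.2 s.
2. the middle pad is pressed at least 6 mm down for 0.2 s while the other two pads are up (((horizontal distance between spring_1 and pad_middle below 0.02 m and value of joint spring_1 above 0.006 m and value of joint each of spring_2, spring_3 below 0.003 m) or (horizontal distance between spring_2 and pad_middle below 0.02 m and value of joint spring_2 above 0.006 m and value of joint each of spring_1, spring_3 below 0.003 m) or (horizontal distance between spring_3 and pad_middle below 0.02 m and value of joint spring_3 above 0.006 m and value of joint each of spring_1, spring_2 below 0.003 m))), for 0.2 s.
3. the robot's right-hand pad is pressed at least 6 mm down for 0.2 s while the other two pads are up (((horizontal distance between spring_1 and pad_right below 0.02 m and value of joint spring_1 above 0.006 m and value of joint each of spring_2, spring_3 below 0.003 m) or (horizontal distance between spring_2 and pad_right below 0.02 m and value of joint spring_2 above 0.006 m and value of joint each of spring_1, spring_3 below 0.003 m) or (horizontal distance between spring_3 and pad_right below 0.02 m and value of joint spring_3 above 0.006 m and value of joint each of spring_1, spring_2 below 0.003 m))), for 0.2 s.
4. the tag of the station with the softest spring is pushed fully down, all pads up again (((horizontal distance between spring_2 and pad_left below 0.02 m and value of joint tag_left above 0.0165 m and value of joint each of tag_middle, tag_right below 0.007 m) or (horizontal distance between spring_2 and pad_middle below 0.02 m and value of joint tag_middle above 0.0165 m and value of joint each of tag_left, tag_right below 0.007 m) or (horizontal distance between spring_2 and pad_right below 0.02 m and value of joint tag_right above 0.0165 m and value of joint each of tag_left, tag_middle below 0.007 m)) and value of joint each of spring_1, spring_2, spring_3 below 0.003 m), for 0.2 s.
At the end, for the whole second after the job is handed in: the reject tag of the station with the softest spring is at least 16.5 mm of its 20 mm down, the other two tags are less than 7 mm down, all pads are up (within 3 mm), the mounts stand upright in their nests and the other things are within 15 mm of their starts (all of step 4 and (horizontal distance between spring_1 and pad_left below 0.02 m or horizontal distance between spring_1 and pad_middle below 0.02 m or horizontal distance between spring_1 and pad_right below 0.02 m) and height (world z) of each of spring_1, spring_2, spring_3 below 0.093 m and angle between each of spring_1, spring_2, spring_3's own z axis and vertical below 0.1 rad and (horizontal distance between spring_2 and pad_left below 0.02 m or horizontal distance between spring_2 and pad_middle below 0.02 m or horizontal distance between spring_2 and pad_right below 0.02 m) and (horizontal distance between spring_3 and pad_left below 0.02 m or horizontal distance between spring_3 and pad_middle below 0.02 m or horizontal distance between spring_3 and pad_right below 0.02 m) and distance of each of spacer, standoff, cover, board, screwdriver, jar, dish from where it was at the start of the episode below 0.015 m); the robot touches nothing.
It fails at once if a tag of a station whose spring is not the softest is pushed 7 mm or more down ((not (horizontal distance between spring_2 and pad_left below 0.02 m) and value of joint tag_left above 0.007 m) or (not (horizontal distance between spring_2 and pad_middle below 0.02 m) and value of joint tag_middle above 0.007 m) or (not (horizontal distance between spring_2 and pad_right below 0.02 m) and value of joint tag_right above 0.007 m)).
It fails at once if a mount is lifted by 8 mm or more, tipped or taken out of its nest (not ((horizontal distance between spring_1 and pad_left below 0.02 m or horizontal distance between spring_1 and pad_middle below 0.02 m or horizontal distance between spring_1 and pad_right below 0.02 m) and height (world z) of each of spring_1, spring_2, spring_3 below 0.093 m and angle between each of spring_1, spring_2, spring_3's own z axis and vertical below 0.1 rad and (horizontal distance between spring_2 and pad_left below 0.02 m or horizontal distance between spring_2 and pad_middle below 0.02 m or horizontal distance between spring_2 and pad_right below 0.02 m) and (horizontal distance between spring_3 and pad_left below 0.02 m or horizontal distance between spring_3 and pad_middle below 0.02 m or horizontal distance between spring_3 and pad_right below 0.02 m))).
It fails at once if a pad is gripped, or pressed with more than 30 N (contact force between the fingers and spring_1 above 30 N or contact force between the fingers and spring_2 above 30 N or contact force between the fingers and spring_3 above 30 N).
It fails at once if one of the other things is lifted or moved by more than 15 mm (distance of any of spacer, standoff, cover, board, screwdriver, jar, dish from where it was at the start of the episode above 0.015 m).
It also fails if it takes over 53 s, if anything falls off the work surface, if the arm or the gripper's body presses on something with over 40 N, if the wrist force passes 120 N, or if a joint passes its speed limit or range.

## Working session

There is one attempt and no reset: what is moved stays moved. The work goes in short steps, Python scripts to look and compute and a tool call to move; the robot and the scene stay as the last step left them, time stands still between calls to the robot, and variables do not carry over. Pictures are saved under pics/ and viewed, and the job is handed in when it is done.

Besides the shell and the picture viewer there is one more tool, called after ">>>" as a command line: name --argument value ..., lists and objects as JSON in quotes. servo_tool: Moves the arm, as the interface text tells. Its arguments: {"type":"object","properties":{"moves":{"type":"string"},"squeeze":{"type":"number"}},"required":["moves"]}

```bash
mkdir -p pics; ls; python3 - <<'E'
from cell import env
import cv2,numpy as np
o=env.get_obs()
for k in o: print(k,np.round(o[k],3))
for n in("top","side"):
    c=env.read_camera(n); cv2.imwrite(f"pics/{n}0.png",c["img"][:,:,::-1]); np.savez(f"{n}0.npz",**c)
    print(n,c["mtx"],np.round(c["T"],3),c.keys())
E
```

```text
pics
time_s 0.0
qpos [74.604 18.441 -4.016 83.174  1.294 78.542 -3.262]
joint_velocities [ 0.031 -0.114  0.038  0.115  0.023  0.007  0.044]
effort [-0.0000e+00 -4.9129e+01 -4.0400e-01 -3.1253e+01 -6.4000e-02  4.4000e-02
  0.0000e+00]
tool_pos [ 0.181 -0.624  0.232]
tool_rot [-1.79889e+02  5.00000e-03  1.62050e+01]
force [-1.433  1.489  0.002]
wrist_torque [-0.038  0.054  0.044]
grip_width 0.087
top [[595.13196988   0.         320.98705212]
 [  0.         595.13196988 259.30038268]
 [  0.           0.           1.        ]] [[-0.002  0.998 -0.059  0.511]
 [-1.    -0.003 -0.02  -0.009]
 [-0.02   0.059  0.998  1.408]
 [ 0.     0.     0.     1.   ]] dict_keys(['img', 'range_z', 'mtx', 'T'])
side [[541.46550466   0.         322.65212067]
 [  0.         541.46550466 242.89166006]
 [  0.           0.           1.        ]] [[-0.991  0.108 -0.075  0.492]
 [-0.131 -0.745  0.654  0.735]
 [ 0.015  0.658  0.753  0.966]
 [ 0.     0.     0.     1.   ]] dict_keys(['img', 'range_z', 'mtx', 'T'])
```

View pics/top0.png

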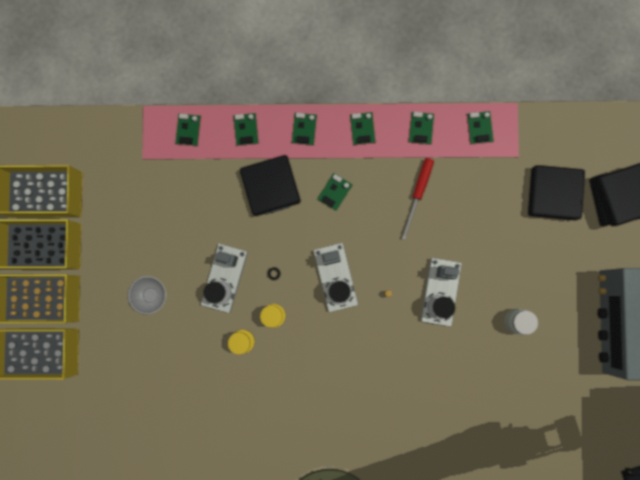

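View pics/side0.png

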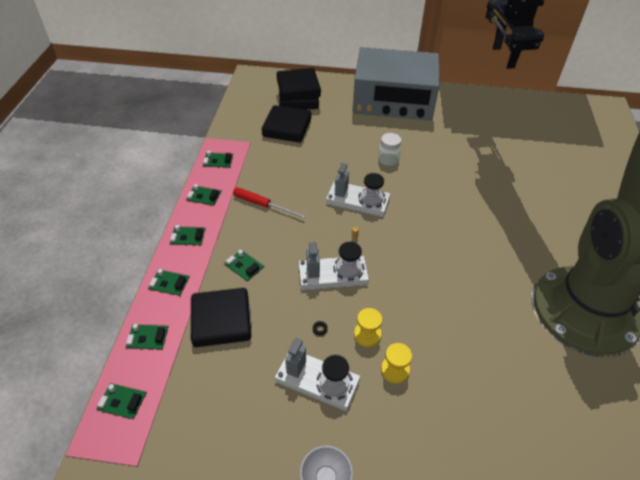

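The top view shows the black pads at (215,292), (340,292) and (443,307). The tags are at about (226,259), (331,258) and (447,271). The yellow decoys at (272,316) and (240,342) stay untouched.

```bash
cat > h.py <<'E'
import numpy as np,cv2
def cloud(c):
    v,u=np.mgrid[:480,:640]; z=c["range_z"]; K=c["mtx"]
    P=np.stack([(u-K[0,2])/K[0,0]*z,-(v-K[1,2])/K[1,1]*z,-z],-1)
    return P@c["T"][:3,:3].T+c["T"][:3,3]
def ray(c,u,v,h):
    K=c["mtx"];d=c["T"][:3,:3]@np.array([(u-K[0,2])/K[0,0],-(v-K[1,2])/K[1,1],-1]);o=c["T"][:3,3]
    return o+d*(h-o[2])/d[2]
E
python3 - <<'E'
from h import *
B={"top":[(193,268,240,318),(317,270,365,316),(425,285,465,328)],"side":[(310,350,360,395),(330,238,372,270),(357,168,392,197)]}
for n in B:
    c=dict(np.load(n+"0.npz")); P=cloud(c); g=c["img"].max(2)
    for b in B[n]:
        m=np.zeros((480,640),np.uint8); m[b[1]:b[3],b[0]:b[2]]=1
        m1=((g<45)&(m>0)&(abs(P[...,2]-.085)<.008)).astype(np.uint8)
        k,l,s,ce=cv2.connectedComponentsWithStats(m1); i=1+np.argmax(s[1:,4])
        q=l==i; p=P[q]
        cn=max(cv2.findContours((l==i).astype(np.uint8),0,1)[0],key=cv2.contourArea)
        e=cv2.fitEllipse(cn)
        print(n,"pad",s[i,4],np.round(e,1) if 0 else e, "ray",ray(c,*e[0],.085).round(4),"cloud",p.mean(0).round(4),p.min(0).round(3),p.max(0).round(3))
    # tags
    T=((P[...,2]>.09)&(P[...,2]<.112)&(P[...,0]>.4)&(P[...,0]<.75)&(abs(P[...,1])<.35)).astype(np.uint8)
    k,l,s,ce=cv2.connectedComponentsWithStats(T)
    for i in range(1,k):
        if s[i,4]>15:
            p=P[l==i]; cn=max(cv2.findContours((l==i).astype(np.uint8),0,1)[0],key=cv2.contourArea)
            print(n,"tag",s[i],ce[i].round(1),p.mean(0).round(4),"medz",np.median(p[:,2]).round(4),cv2.minAreaRect((p[:,:2]*1000).astype(np.float32)))
E
```

```text
top pad 300 ((213.68655395507812, 291.9554443359375), (18.30463218688965, 19.271406173706055), 98.9892578125) ray [0.5165 0.257  0.085 ] cloud [0.5165 0.2569 0.0856] [0.496 0.235 0.078] [0.537 0.279 0.093]
top pad 284 ((339.0266418457031, 291.26422119140625), (17.96734046936035, 18.516069412231445), 63.15985870361328) ray [ 0.5175 -0.0222  0.085 ] cloud [ 0.5175 -0.0222  0.0854] [ 0.498 -0.042  0.078] [ 0.538 -0.002  0.092]
top pad 304 ((443.46209716796875, 307.0414733886719), (18.29724884033203, 19.67391586303711), 110.46626281738281) ray [ 0.4822 -0.2525  0.085 ] cloud [ 0.4821 -0.2524  0.0855] [ 0.46  -0.274  0.077] [ 0.502 -0.231  0.092]
top tag [215 253  15  10 104] [222.  257.3] [0.5927 0.2357 0.1023] medz 0.1021 ((592.7914428710938, 235.7391815185547), (31.750520706176758, 15.75490665435791), 73.9446029663086)
top tag [323 252  15  10 108] [329.9 256.3] [ 0.5942 -0.0023  0.1011] medz 0.1012 ((594.5098876953125, -2.2563037872314453), (16.07840347290039, 31.42328643798828), 14.806370735168457)
top tag [443 267  16  10 109] [450.3 271.4] [ 0.5603 -0.2657  0.101 ] medz 0.1008 ((56
[... 598 characters left out ...]
17.647661209106445), 95.1155776977539) ray [ 0.4846 -0.2448  0.085 ] cloud [ 0.4846 -0.2463  0.0837] [ 0.464 -0.272  0.077] [ 0.506 -0.227  0.089]
side tag [338 163   9  11  73] [342.  167.9] [ 0.5637 -0.2635  0.0994] medz 0.0997 ((563.5526123046875, -265.5727233886719), (35.723915100097656, 16.311243057250977), 84.48519897460938)
side tag [309 242   9  14  99] [312.6 248.2] [5.974e-01 1.000e-04 9.960e-02] medz 0.0999 ((597.4599609375, -0.9290447235107422), (15.84980583190918, 32.16811752319336), 15.071919441223145)
side tag [288 338  15  18 155] [294.8 346.1] [0.5956 0.2377 0.1007] medz 0.101 ((595.84619140625, 236.39096069335938), (32.87767791748047, 16.952808380126953), 76.64220428466797)
```

>>> servo_tool --moves "0 0 0 0 0 0.19 1; 0 0 0 0 0 0.19 1; 0 0 0 0 0 0.19 1; 0.029 -0.028 0 0 0 0 1; 0.029 -0.028 0 0 0 0 1; 0.029 -0.028 0 0 0 0 1; 0.029 -0.028 0 0 0 0 1; 0.029 -0.028 0 0 0 0 1; 0.029 -0.028 0 0 0 0 1; 0.029 -0.028 0 0 0 0 1; 0.029 -0.028 0 0 0 0 1; 0.029 -0.028 0 0 0 0 1; 0.029 -0.028 0 0 0 0 1" --squeeze 10

```text
time_s: 1.18
tool_pos: [0.4737, -0.3476, 0.223]
tool_rot: [-179.6, 0.8, -2.5]
force: [0.2, -0.8, -0.2]
grip_width: 0.0081
```

>>> servo_tool --moves "0.003 -0.04 0 0 0 0 1; 0.003 -0.04 0 0 0 0 1; 0.003 -0.04 0 0 0 0 1; 0.003 -0.04 0 0 0 0 1; 0.003 -0.04 0 0 0 0 1; 0.003 -0.04 0 0 0 0 1; 0.003 -0.04 0 0 0 0 1; 0.003 -0.04 0 0 0 0 1; 0.003 -0.04 0 0 0 0 1; 0.003 -0.04 0 0 0 0 1; 0.003 -0.04 0 0 0 0 1; 0.003 -0.04 0 0 0 0 1; 0.003 -0.04 0 0 0 0 1; 0.003 -0.04 0 0 0 0 1; 0 0 0 0 0 0 1; 0 0 0 0 0 0 1"

```text
time_s: 2.52
tool_pos: [0.5353, 0.244, 0.2206]
tool_rot: [-179.2, 1.1, -1.6]
force: [0.6, -1.0, 0.2]
grip_width: 0.0006
```

>>> servo_tool --moves "-0.018 -0.0135 0.02 -0.028 0.038 0 1; 0 0 0.03 0 0 0 1; 0 0 0.03 0 0 0 1; 0 0 0.02 0 0 0 1; 0 0 0 0 0 0 1; 0 0 0 0 0 0 1"

```text
time_s: 3.02
tool_pos: [0.517, 0.2561, 0.1178]
tool_rot: [179.9, -0.0, -1.7]
force: [-0.1, -0.3, 0.0]
grip_width: 0.0007
```

Tip is at 0.107. I'll descend slowly and read the force.

>>> servo_tool --moves "0 0 0.008 0 0 0 1; 0 0 0.006 0 0 0 1; 0 0 0 0 0 0 1; 0 0 0 0 0 0 1"

```text
time_s: 3.35
tool_pos: [0.5199, 0.2542, 0.106]
tool_rot: [180.0, -0.3, -1.9]
force: [-0.2, 0.7, -0.2]
grip_width: 0.0005
```

>>> servo_tool --moves "0 0 0.004 0 0 0 1; 0 0 0.004 0 0 0 1; 0 0 0 0 0 0 1; 0 0 0 0 0 0 1"

```text
time_s: 3.68
tool_pos: [0.5217, 0.2547, 0.0994]
tool_rot: [-180.0, -0.5, -2.0]
force: [0.6, 0.5, 0.1]
grip_width: 0.0005
```

>>> servo_tool --moves "-0.005 -0.003 0.004 0 0 0 1; 0 0 0.004 0 0 0 1; 0 0 0 0 0 0 1; 0 0 0 0 0 0 1"

```text
time_s: 4.02
tool_pos: [0.5171, 0.2584, 0.0926]
tool_rot: [-180.0, -0.7, -1.9]
force: [-0.4, -1.5, 5.0]
grip_width: 0.0005
```

>>> servo_tool --moves "0 0 0.003 0 0 0 1; 0 0 0 0 0 0 1; 0 0 0 0 0 0 1"

```text
time_s: 4.27
tool_pos: [0.5171, 0.2585, 0.0915]
tool_rot: [179.9, -0.7, -1.9]
force: [-2.1, -1.5, 6.3]
grip_width: 0.0004
```

>>> servo_tool --moves "0 0 0.005 0 0 0 1; 0 0 0.005 0 0 0 1; 0 0 0.003 0 0 0 1; 0 0 0.003 0 0 0 1"

```text
time_s: 4.6
tool_pos: [0.5171, 0.2585, 0.0811]
tool_rot: [179.7, -0.8, -1.9]
force: [-4.4, -3.3, 15.4]
grip_width: 0.0005
```

>>> servo_tool --moves "0 0 0.003 0 0 0 1; 0 0 0.003 0 0 0 1; 0 0 0.003 0 0 0 1; 0 0 0.003 0 0 0 1"

```text
time_s: 4.93
tool_pos: [0.5172, 0.2586, 0.0803]
tool_rot: [179.3, -0.9, -1.9]
force: [-7.7, -4.9, 20.2]
grip_width: 0.0003
```

>>> servo_tool --moves "0 0 -0.005 0 0 0 1; 0 0 0 0 0 0 1"

```text
time_s: 5.1
tool_pos: [0.5172, 0.2588, 0.0892]
tool_rot: [179.1, -0.9, -1.9]
force: [-4.0, -2.3, 7.8]
grip_width: 0.0005
```

>>> servo_tool --moves "0 0 -0.01 0 0 0 1; 0 0 -0.02 0 0 0 1; 0 0 -0.03 0 0 0 1; 0 0 -0.03 0 0 0 1; 0 0 0 0 0 0 1"

```text
time_s: 5.52
tool_pos: [0.5149, 0.2612, 0.1833]
tool_rot: [179.2, -0.9, -1.7]
force: [0.5, 0.5, 0.3]
grip_width: 0.0003
```

>>> servo_tool --moves "0 0.04 0 0.028 -0.031 -0.06 1; 0 0.04 0 0 0 0 1; 0 0.04 0 0 0 0 1; 0 0.04 0 0 0 0 1; 0 0.04 0 0 0 0 1; 0 0.04 0 0 0 0 1; 0 0.03 0 0 0 0 1; 0 0 0 0 0 0 1; 0 0 0 0 0 0 1"

```text
time_s: 6.27
tool_pos: [0.5145, -0.0139, 0.1842]
tool_rot: [-179.6, -0.4, 0.7]
force: [-0.4, 0.6, 0.0]
grip_width: 0.0007
```

Middle pad target: (0.518, -0.021).

>>> servo_tool --moves "0.003 0.007 0.02 0 0 0 1; 0 0 0.025 0 0 0 1; 0 0 0.02 0 0 0 1; 0 0 0.005 0 0 0 1; 0 0 0 0 0 0 1; 0 0 0 0 0 0 1"

```text
time_s: 6.77
tool_pos: [0.5196, -0.016, 0.113]
tool_rot: [-179.6, -0.6, 1.0]
force: [-0.1, 0.0, 0.5]
grip_width: 0.0006
```

>>> servo_tool --moves "-0.003 0.006 0.008 0 0 0 1; 0 0 0.006 0 0 0 1; 0 0 0 0 0 0 1; 0 0 0 0 0 0 1"

```text
time_s: 7.1
tool_pos: [0.5188, -0.021, 0.1009]
tool_rot: [-179.6, -0.9, 1.1]
force: [-0.1, 0.4, -0.1]
grip_width: 0.0006
```

>>> servo_tool --moves "-0.001 0 0.005 0 0 0 1; 0 0 0.004 0 0 0 1; 0 0 0.003 0 0 0 1; 0 0 0 0 0 0 1"

```text
time_s: 7.43
tool_pos: [0.5191, -0.0211, 0.0896]
tool_rot: [-179.6, -1.0, 1.1]
force: [-0.6, -0.0, 1.8]
grip_width: 0.0002
```

>>> servo_tool --moves "0 0 0.004 0 0 0 1; 0 0 0.002 0 0 0 1; 0 0 0 0 0 0 1; 0 0 0 0 0 0 1"

```text
time_s: 7.77
tool_pos: [0.5195, -0.0211, 0.084]
tool_rot: [-179.7, -1.0, 1.1]
force: [-1.2, 0.3, 4.0]
grip_width: 0.0006
```

>>> servo_tool --moves "0 0 0.0015 0 0 0 1; 0 0 0 0 0 0 1; 0 0 0 0 0 0 1; 0 0 0 0 0 0 1"

```text
time_s: 8.1
tool_pos: [0.5195, -0.0211, 0.0829]
tool_rot: [-179.7, -1.0, 1.1]
force: [-2.4, 0.1, 4.5]
grip_width: 0.0006
```

Middle reads about 0.34 N/mm, so it's the soft one, against about 1.05 N/mm for left. Raising now.

>>> servo_tool --moves "0 0 -0.006 0 0 0 1; 0 0 -0.01 0 0 0 1; 0 0 -0.02 0 0 0 1; 0 0 -0.03 0 0 0 1; 0 0 -0.02 0 0 0 1; 0 0 0 0 0 0 1"

```text
time_s: 8.6
tool_pos: [0.5171, -0.0211, 0.1726]
tool_rot: [-179.6, -1.0, 1.2]
force: [0.0, -0.5, -0.6]
grip_width: 0.0009
```

>>> servo_tool --moves "-0.006 0.038 0 -0.014 -0.035 0.04 1; -0.006 0.038 0 0 0 0 1; -0.006 0.038 0 0 0 0 1; -0.006 0.038 0 0 0 0 1; -0.006 0.038 0 0 0 0 1; -0.006 0.036 0 0 0 0 1; 0 0 0 0 0 0 1; 0 0 0 0 0 0 1"

```text
time_s: 9.27
tool_pos: [0.4815, -0.2538, 0.1731]
tool_rot: [-180.0, -0.2, 0.4]
force: [0.8, 0.4, 0.1]
grip_width: 0.0003
```

>>> servo_tool --moves "0 -0.002 0.02 0 0 0 1; 0 0 0.02 0 0 0 1; 0 0 0.018 0 0 0 1; 0 0 0.004 0 0 0 1; 0 0 0 0 0 0 1; 0 0 0 0 0 0 1"

```text
time_s: 9.77
tool_pos: [0.4819, -0.2493, 0.1088]
tool_rot: [-179.9, -0.2, 0.5]
force: [-0.2, 0.0, -0.6]
grip_width: 0.0003
```

>>> servo_tool --moves "0 0 0.006 0 0 0 1; 0 0 0.004 0 0 0 1; 0 0 0 0 0 0 1; 0 0 0 0 0 0 1"

```text
time_s: 10.1
tool_pos: [0.4842, -0.2488, 0.101]
tool_rot: [180.0, -0.5, 0.6]
force: [0.4, 0.6, 1.0]
grip_width: 0.0003
```

>>> servo_tool --moves "-0.002 0.003 0.005 0 0 0 1; 0 0 0.004 0 0 0 1; 0 0 0.004 0 0 0 1; 0 0 0 0 0 0 1"

```text
time_s: 10.43
tool_pos: [0.4834, -0.2526, 0.0893]
tool_rot: [179.9, -0.6, 0.6]
force: [-1.5, 2.0, 5.1]
grip_width: 0.0006
```

>>> servo_tool --moves "0 0 0.003 0 0 0 1; 0 0 0.003 0 0 0 1; 0 0 0.002 0 0 0 1; 0 0 0 0 0 0 1"

```text
time_s: 10.77
tool_pos: [0.4834, -0.2526, 0.0839]
tool_rot: [179.9, -0.5, 0.6]
force: [-3.4, 2.1, 8.9]
grip_width: 0.0007
```

Right reads about 0.73 N/mm, so middle is the softest. I'll hold briefly, then rise.

>>> servo_tool --moves "0 0 0.001 0 0 0 1; 0 0 0.001 0 0 0 1; 0 0 -0.006 0 0 0 1; 0 0 -0.01 0 0 0 1; 0 0 -0.02 0 0 0 1; 0 0 -0.03 0 0 0 1; 0 0 -0.02 0 0 0 1; 0 0 0 0 0 0 1"

```text
time_s: 11.43
tool_pos: [0.4823, -0.2525, 0.1734]
tool_rot: [179.9, -0.5, 0.6]
force: [0.9, 0.1, 0.2]
grip_width: 0.0005
```

>>> servo_tool --moves "0.016 -0.036 0 0 -0.017 0 1; 0.016 -0.036 0 0 0 0 1; 0.016 -0.036 0 0 0 0 1; 0.016 -0.036 0 0 0 0 1; 0.016 -0.036 0 0 0 0 1; 0.016 -0.036 0 0 0 0 1; 0.012 -0.03 0 0 0 0 1; 0 0 0 0 0 -0.24 1; 0 0 0 0 0 -0.24 1; 0 0 0 0 0 0 1"

```text
time_s: 12.27
tool_pos: [0.5915, 0.0027, 0.1682]
tool_rot: [179.9, 0.1, 14.1]
force: [0.7, 0.0, 0.2]
grip_width: 0.0002
```

```bash
python3 - <<'E'
from cell import env
import numpy as np,cv2
o=env.get_obs();p=np.array(o["tool_pos"]);y=np.radians(o["tool_rot"][2]);d=np.array([.5955,-.0015])-p[:2]
print(p,o["tool_rot"],"tool dx,dy",d@[np.cos(y),np.sin(y)],d@[np.sin(y),-np.cos(y)])
c=env.read_camera("side");cv2.imwrite("pics/s1.png",cv2.resize(c["img"][130:310,240:480,::-1],None,fx=3,fy=3))
E
```

```text
[0.59146155 0.00267063 0.16816764] [1.79871379e+02 1.19368557e-01 1.40710969e+01] tool dx,dy 0.0029032862378554135 0.0050273445599338966
```

View pics/s1.png

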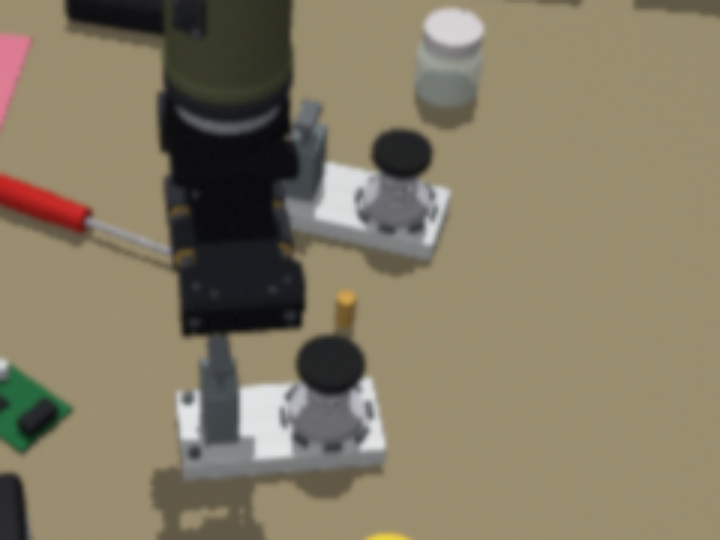

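In the side crop the gripper sits right above the middle tag at (220,345). The middle and right pads are back up at (330,362) and (402,150).

>>> servo_tool --moves "0.003 0.005 0.01 0 0 0 1; 0 0 0.018 0 0 0 1; 0 0 0.01 0 0 0 1; 0 0 0 0 0 0 1; 0 0 0 0 0 0 1"

```text
time_s: 12.73
tool_pos: [0.5951, -0.0085, 0.1255]
tool_rot: [179.7, 0.3, 12.7]
force: [-0.1, -0.8, -0.4]
grip_width: 0.0006
```

>>> servo_tool --moves "0.002 -0.006 0 0 0 0 1; 0 0 0.005 0 0 0 1; 0 0 0 0 0 0 1; 0 0 0 0 0 0 1"

```text
time_s: 13.07
tool_pos: [0.5964, -0.0029, 0.1211]
tool_rot: [179.7, 0.2, 12.5]
force: [-0.2, 1.0, -0.1]
grip_width: 0.0002
```

>>> servo_tool --moves "0 0 0.005 0 0 0 1; 0 0 0.006 0 0 0 1; 0 0 0.006 0 0 0 1; 0 0 0.006 0 0 0 1"

```text
time_s: 13.4
tool_pos: [0.5978, -0.0028, 0.0991]
tool_rot: [179.6, -0.0, 12.5]
force: [-1.0, 0.6, 2.3]
grip_width: 0.0006
```

>>> servo_tool --moves "0 0 0.005 0 0 0 1; 0 0 0.004 0 0 0 1; 0 0 0.004 0 0 0 1; 0 0 0.003 0 0 0 1"

```text
time_s: 13.73
tool_pos: [0.5979, -0.0027, 0.0953]
tool_rot: [179.3, 0.1, 12.5]
force: [-7.5, 0.0, 14.5]
grip_width: 0.0007
```

The tag bottomed out with the tip at 0.084 and the force at 14.5 N. I'll lift away and check.

>>> servo_tool --moves "0 0 -0.008 0 0 0 1; 0 0 -0.015 0 0 0 1; 0 0 -0.03 0 0 0 1; 0 0 -0.04 0 0 0 1; -0.03 0.025 -0.01 0 0 0 1; -0.03 0.025 0 0 0 0 1; -0.03 0.025 0 0 0 0 1; -0.03 0.025 0 0 0 0 1; 0 0 0 0 0 0 1; 0 0 0 0 0 0 1"

```text
time_s: 14.57
tool_pos: [0.5007, -0.1278, 0.2023]
tool_rot: [179.3, -0.1, 12.8]
force: [-0.1, 0.1, 0.2]
grip_width: 0.0007
```

```bash
python3 - <<'E'
from cell import env
from h import *
o=env.get_obs();print(o["tool_pos"],np.round(o["force"],1))
tags=[(.594,.236),(.5955,-.0015),(.5615,-.266)];pads=[(.517,.2575),(.518,-.021),(.483,-.2515)]
for n in("top","side"):
    c=env.read_camera(n);P=cloud(c);cv2.imwrite(f"pics/{n}2.png",c["img"][:,:,::-1])
    P0=cloud(dict(np.load(n+"0.npz")))
    for nm,L in(("tag",tags),("pad",pads)):
        for q in L:
            r=[]
            for X in(P0,P):
                m=(np.hypot(X[...,0]-q[0],X[...,1]-q[1])<.007)&(X[...,2]<.12)
                r.append((int(m.sum()),np.percentile(X[m][:,2],80).round(4) if m.any() else None))
            print(n,nm,q,r)
E
```

```text
[ 0.50070628 -0.12778616  0.20231243] [-0.1  0.1  0.2]
top tag (0.594, 0.236) [(31, np.float64(0.1049)), (31, np.float64(0.1049))]
top tag (0.5955, -0.0015) [(32, np.float64(0.1036)), (30, np.float64(0.0856))]
top tag (0.5615, -0.266) [(32, np.float64(0.1022)), (31, np.float64(0.1029))]
top pad (0.517, 0.2575) [(30, np.float64(0.0872)), (32, np.float64(0.0865))]
top pad (0.518, -0.021) [(30, np.float64(0.0888)), (30, np.float64(0.0872))]
top pad (0.483, -0.2515) [(32, np.float64(0.0891)), (0, None)]
side tag (0.594, 0.236) [(60, np.float64(0.1024)), (61, np.float64(0.1022))]
side tag (0.5955, -0.0015) [(32, np.float64(0.1012)), (25, np.float64(0.0847))]
side tag (0.5615, -0.266) [(32, np.float64(0.1013)), (27, np.float64(0.1009))]
side pad (0.517, 0.2575) [(44, np.float64(0.0856)), (46, np.float64(0.0857))]
side pad (0.518, -0.021) [(32, np.float64(0.085)), (31, np.float64(0.0849))]
side pad (0.483, -0.2515) [(30, np.float64(0.0845)), (12, np.float64(0.0432))]
```

View pics/side2.png

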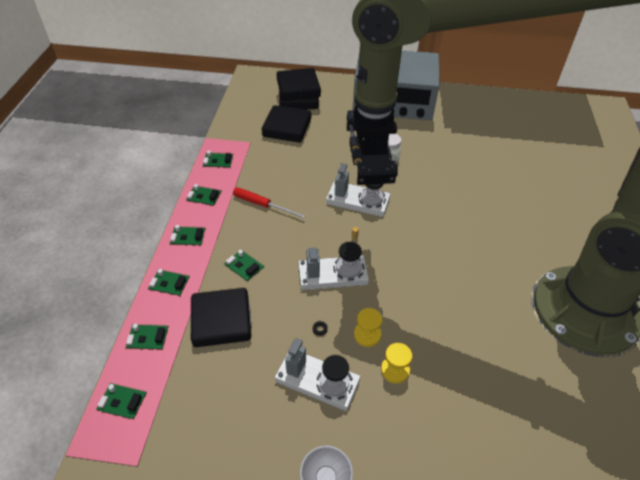

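The middle tag at (313,262) is down to about 84.7 mm. The gripper hides the right pad, so I'll step aside to check it.

>>> servo_tool --moves "0 -0.035 -0.03 0 0 0 1; 0 -0.04 0 0 0 0 1; 0 -0.04 0 0 0 0 1; 0 -0.04 0 0 0 0 1; 0 0 0 0 0 0 1; 0 0 0 0 0 0 1"

```text
time_s: 15.17
tool_pos: [0.4687, 0.0342, 0.2273]
tool_rot: [179.6, -0.2, 13.4]
force: [0.1, -1.1, 0.5]
grip_width: 0.0004
```

```bash
python3 - <<'E'
from cell import env
from h import *
o=env.get_obs();print(o["tool_pos"],np.round(o["force"],1))
for n in("top","side"):
    c=env.read_camera(n);X=cloud(c);q=(.483,-.2515);cv2.imwrite(f"pics/{n}3.png",c["img"][:,:,::-1])
    m=(np.hypot(X[...,0]-q[0],X[...,1]-q[1])<.007)&(X[...,2]<.12);print(n,m.sum(),np.percentile(X[m][:,2],80) if m.any() else 0)
E
```

```text
[0.46867834 0.03424145 0.22726296] [ 0.1 -1.1  0.5]
top 33 0.08692950103097226
side 0 0
```

View pics/top3.png

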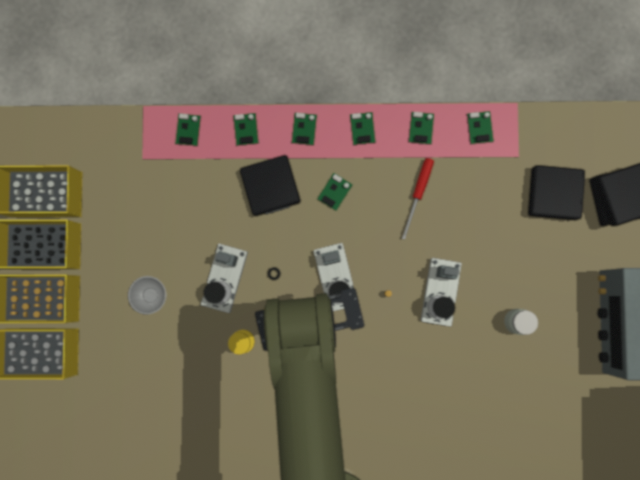

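The right pad is up at (444,307), and everything around the stations is where it started. The arm is clear of it all, so I'm handing in.

```bash
python3 -c "
from cell import env
print(env.sign_off())"
```

```text
the job is handed in; nothing more can be done
None
```

I pressed the three pads from left to right. The middle mount has the softest spring, so I pushed the middle reject tag fully down and handed the job in after about 15 s of robot time. The hand-in gives no verdict.

| Station | Stiffness | Most it was pressed | Highest force read |
|---|---|---|---|
| Left | about 1.05 N/mm | about 16 mm, the stop | 20 N |
| Middle | about 0.34 N/mm | about 13 mm | 4.5 N |
| Right | about 0.73 N/mm | at least 12 mm | 9 N |

- **Tags:** the middle tag bottomed out with the force at 14.5 N. Its top then measured 84.7 mm from the side camera and 85.6 mm from the top camera, against 84 mm for fully down. The other two tags still stand at about 101–105 mm.
- **Pads:** all three are back up, at about 85–87 mm. At the end only the top camera could see the right pad, because the arm hid it from the side camera.
- **Surroundings:** nothing around the stations looked moved in the last top view. I checked that by eye only. The arm was clear of everything at hand-in.
- **Pressed deeper than asked:** I pressed all three deeper than the centimetre you asked for. The left pad went all the way to its stop, still under the 30 N limit.

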